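Power up the coin photography set

ROBOT

A 7-joint arm with a two-finger parallel gripper is mounted at the origin on the work surface. World frame = base frame: x ahead of the robot, y to its left, z up, the work surface at z = 0. Lengths are in m, angles in degrees, forces in N, time in s.
With the tool pointing down it reaches from about 0.4 to 0.85 m from the base axis. Payload 4.5 kg.
Tool frame: the origin (TCP) lies on the centre line of the jaws, within the pads' length; the fingertips stand 22 mm ahead of it and the grasp point (between the pads) lies 3 mm ahead of it; z points along the fingers, y is the line along which they close (so a half turn about z gives the same grasp; the last joint's range is limited). The gripper opens to 88 mm and grips with 3 to 60 N. Pads are 18 mm wide; open, the fingers measure 123 mm over their backs; the gripper's body (75 mm by 187 mm) begins 45 mm behind the grasp point.
Start: joints at [68.801, 39.483, -11.15, 89.685, 9.013, 51.709, -12.324], TCP at [0.246, -0.575, 0.261] pointing down, gripper open.
Joint ranges: [-172.22, 172.22], [-26.19, 119.32], [-84.43, 86.54], [7.71, 146.69], [-57.33, 237.33], [2.42, 119.75], [-152.13, 152.13]. Speed limits (degrees/s): [147.25, 147.25, 180, 180, 180, 180, 180].

INTERFACE

Orientations are given as a 3x3 rotation matrix whose columns are the frame's x, y, z axes.
In Python, from station import r gives the robot as it stands. The module is installed in compiled form; this text tells all that it offers.
- The arm moves only by the shell command python3 -m handwheel 'ROWS' [FORCE]. ROWS is JSON, a list of rows, each a list of 7 numbers: the shift along the world's x, y, z each as a share of 200 mm, from -1 to 1, then the turn, a rotation vector about the world's x, y, z each as a share of 60 degrees, from -1 to 1, then the opening, from -1 (shut) to 1 (fully open). A call has exactly 5 rows; each row is the pose to reach, as a shift and turn from the pose commanded when the call began; what a row does not reach only later rows make up. A row lasts 1/8 s, in which the tool goes at most 62.5 mm and 10.7 degrees, less where a joint would pass 70% of its speed; a pose out of reach is approached as far as the arm can. A call with a number of a shift or a turn outside -1 to 1 is refused whole. A call with a gripper value outside its range is refused whole. The fingers move at their own pace and stop on an object; FORCE is the grip in N (left out, the last holds). Time passes only in rows, so rows that repeat a pose let the fingers close, or fill a call up. It gives the time, the measured TCP pose, the force, the opening and the grip force at its end, in the units of the state.
- r.get_state(): the state, without advancing time (a new reading comes with each control period).
- r.capture(name): name is "scene" or "top"; returns (picture, depth): 400x640x3 uint8, blue, green, red; 400x640 float32, m along the optical axis (not along the pixel's ray), 0 where there is no reading.
- r.calibration(name): a dict with "fx", "fy", "cx", "cy" (pixels), "distortion" ([k1, k2, p1, p2, k3] as OpenCV has them; the pictures are not rectified), "pose" (4x4, takes a point from camera to world coordinates). Camera axes: x right, y up, looking along -z (the intrinsics and any distortion apply to the point x, -y, -z); pixel columns grow to the right and rows downward; lengths in m; the calibration is good to about 2 mm. A picture is of the moment at which its call begins. calibration takes no time and is no camera call.
- r.finish_job(): hands the job in; it is judged then, once.
Trained networks look in the newest picture that a camera, given by its name, has taken for a name from the list of things; names that differ only in an ending like _2 or _b are one class to them, and where a whole thing is asked for, a point or a joint stands for the part that bears it (a point fixed in the world has none). Each returns a list of dicts, best first, with "confidence" (0 to 1); they miss things now and then, are a little off and sometimes report something else, mostly with a low value. They report only what shows in the picture. A call takes as long as a camera call.
- r.cut_out(label, camera): "region" (400x640 bool, what is visible of it) and "position" ([column, row] in pixels, amid what is visible of it).
The state is a dict: "t": time; "joint_positions": joint angles; "qvel": joint speeds; "joint_torque": joint torques, N m; "eef_pos": TCP position; "tcp_rot": TCP orientation; "force": force on the tool from outside, world axes, zero at the start; "wrist_torque": the same for the moment, N m; "opening": finger opening in m; "grasp_force": force on a finger pad.
Only numpy, scipy, OpenCV 4.12 (cv2) and the standard library are available. Lean on these libraries where they do the work, as an engineer would, in place of code of your own. Each camera call takes 0.05 s, during which the arm holds its last target. There are 200 camera calls.

TASK

Power up the coin photography set with light touches of the fingertips: first press the bar key of the extension block down, then the round key of the light box, then the key of the turntable, each pushed fully in so that it stays down. Leave the light box's square key up, press gently, and do not pick up or disturb anything else: not the coin on the turntable, the jar, the jar lid or the brush.

Things in the scene. Friction and masses are not known exactly. Their poses are not given: they have to be found in the camera images.
- power_block: Extension block, white plastic with rounded edges, 60 (x) x 180 (y) x 45 mm high, fixed to the table. Two round sockets on its top; the bar key on the top near its +y end. Origin: centre of its underside; z up.
- bar_key_top (a point): Centre of the top face of the bar key: black, 44 (block's x) x 22 (block's y) mm, the only key of the extension block, 62 mm to +y of the block's centre. Its top stands 20 mm above the block's top when up (65 mm above the table) and 10 mm when latched fully in and let go. The point moves with the key's cap; its axes are the block's.
- bar_key (a joint): Depth by which the plunger of the bar key is latched in, m: 0 up, 0.010 fully in. It slides down against a steady drag of about 3 N and stays where it is left. The cap on it is sprung (1.5 N per mm, 7 mm of give): it gives 2 mm before the plunger moves, gives further once the plunger is fully in (6 N after 2 mm more), and springs back when let go. It may start up to 1.5 mm in.
- light_box: Light box, grey metal, 170 (x) x 150 (y) x 40 mm high, fixed to the table. A white opal plate covers its top except for a strip along its -x edge that carries two black keys: round at +y, square at -y, 80 mm apart. Origin: centre of its underside; z up.
- round_key_top (a point): Centre of the top face of the light box's round key: black, 28 mm diameter, at x -60, y +40 mm in the box's frame. Top 20 mm above the box's top when up (60 mm above the table), 10 mm when latched in and let go. Moves with the key's cap.
- round_key (a joint): Depth by which the plunger of the light box's round key is latched in, m: 0 up, 0.010 fully in. Drag, sprung cap and latching as for the bar key.
- square_key_top (a point): Centre of the top face of the light box's square key, to be left up: black, 26 x 26 mm, at x -60, y -40 mm in the box's frame, same height as the round key. Moves with the key's cap.
- square_key (a joint): Depth by which the plunger of the square key (leave alone) is latched in, m: 0 up, 0.010 fully in. Drag, sprung cap and latching as for the bar key.
- turntable: Photo turntable, grey plastic base 170 (x) x 130 (y) x 32 mm high, fixed to the table, with a disc of 100 mm diameter on it (does not turn here), disc centre at x +25 mm, disc top 40 mm above the table. One round black key on the base, on the -x side of the disc. Origin: centre of the base's underside; z up.
- table_key_top (a point): Centre of the top face of the turntable's key: black, round, 28 mm diameter, at x -60, y 0 mm in the turntable's frame. Top 20 mm above the base's top when up (52 mm above the table), 10 mm when latched in and let go. Moves with the key's cap.
- table_key (a joint): Depth by which the plunger of the turntable's key is latched in, m: 0 up, 0.010 fully in. Drag, sprung cap and latching as for the bar key.
- coin: Loose bronze coin, 32 mm diameter, 5 mm thick, lying on the turntable's disc. Origin: centre of its underside. Leave alone.
- jar: Loose closed glass jar, 84 mm diameter, 120 mm high, standing upright on the table beyond the devices. Origin: centre of its underside. Leave alone.
- jar_lid: Loose brown jar lid, 68 mm diameter, 19 mm high, lying on the table between robot and devices, to the right. Origin: centre of its underside. Leave alone.
- brush: Loose wooden brush, 170 mm long, lying on the table between robot and devices, to the left; its own x runs along it, handle to -x, origin at the middle of its underside. Leave alone.

How it is judged:
By the outcome, as a careful person would: the job done as asked, in the order asked, and still so for the second after the job is handed in, with the robot touching nothing.
It also fails if it takes over 45 s, if anything falls off the work surface, if the arm or the gripper's body presses on something with over 40 N, if the wrist force passes 120 N, or if a joint passes its speed limit or range.

## Working session

There is one attempt and no reset: what is moved stays moved. The work goes in short steps, Python scripts to look and compute and a shell command to move; the robot and the scene stay as the last step left them, time stands still between calls to the robot, and variables do not carry over. Pictures are saved under pics/ and viewed, at most 10 in all, crops included, and the job is handed in when it is done.

```bash
mkdir -p pics
cat > h.py <<'E'
import numpy as np, cv2
from station import r
def pts(name, depth, mask):
    c=r.calibration(name); K=np.array([[c['fx'],0,c['cx']],[0,c['fy'],c['cy']],[0,0,1.]])
    v,u=np.nonzero(mask&(depth>0)); d=depth[v,u]
    n=cv2.undistortPoints(np.stack([u,v],1).astype(np.float64)[:,None],K,np.array(c['distortion'],float))[:,0]
    P=np.stack([n[:,0]*d,-n[:,1]*d,-d,np.ones(len(d))],1)
    return (P@np.array(c['pose']).T)[:,:3]
E
python3 - <<'E'
from h import *
s=r.get_state(); print(s['t'],s['eef_pos'],s['tcp_rot'],s['force'],s['opening'])
for cam in ['scene','top']:
    im,d=r.capture(cam); cv2.imwrite(f'pics/{cam}0.png',im)
    print(cam,np.round(r.calibration(cam)['pose'],3).tolist())
    for l in ['power_block','light_box','turntable','bar_key_top','round_key_top','square_key_top','table_key_top','coin','jar','jar_lid','brush']:
        for x in r.cut_out(l,cam)[:2]:
            m=np.array(x['region']); P=pts(cam,d,m)
            print(l,round(x['confidence'],2),np.round(x['position']),m.sum(), np.round(np.median(P,0),4) if len(P) else '', np.round(np.percentile(P,[2,98],axis=0),3).tolist() if len(P) else '')
E
```

```text
0.0 [ 0.24528146 -0.57421017  0.25989877] [[ 9.19538621e-01  3.92998710e-01 -8.59554386e-04]
 [ 3.92999623e-01 -9.19537166e-01  1.64221988e-03]
 [-1.45001911e-04 -1.84788915e-03 -9.99998282e-01]] [ 0.39758661 -0.32247819 -0.23255504] 0.08794091118835105
scene [[-0.629, -0.643, 0.437, 1.016], [0.778, -0.528, 0.341, 0.34], [0.012, 0.554, 0.832, 0.879], [0.0, 0.0, 0.0, 1.0]]
power_block 0.73 [325. 195.] 3317 [ 0.5609 -0.0066  0.0311] [[0.465, -0.081, -0.002], [0.636, 0.057, 0.047]]
light_box 0.67 [246. 161.] 3634 [ 0.6061 -0.2315  0.039 ] [[0.511, -0.319, -0.001], [0.682, -0.165, 0.057]]
turntable 0.85 [324. 197.] 3224 [ 0.5608 -0.0063  0.0312] [[0.467, -0.076, 0.001], [0.636, 0.056, 0.047]]
turntable 0.48 [412. 276.] 2694 [0.6101 0.2754 0.043 ] [[0.567, 0.188, 0.005], [0.645, 0.358, 0.064]]
bar_key_top 0.48 [441. 285.] 264 [0.5913 0.3312 0.0629] [[0.566, 0.318, 0.044], [0.61, 0.345, 0.066]]
square_key_top 0.54 [248. 131.] 134 [ 0.5415 -0.2894  0.0531] [[0.49, -0.34, -0.003], [0.553, -0.279, 0.058]]
coin 0.51 [321. 199.] 119 [0.5792 0.0016 0.0431] [[0.565, -0.013, 0.04], [0.594, 0.016, 
[... 1284 characters left out ...]
. 218.] 155 [ 0.5379 -0.2891  0.0583] [[0.525, -0.303, 0.044], [0.551, -0.278, 0.062]]
square_key_top 0.51 [461. 218.] 174 [ 0.5378 -0.2895  0.0579] [[0.525, -0.311, 0.039], [0.551, -0.278, 0.062]]
coin 0.69 [333. 201.] 133 [0.5808 0.0022 0.0446] [[0.567, -0.012, 0.041], [0.595, 0.016, 0.048]]
jar 0.83 [377. 115.] 1510 [ 0.7617 -0.0973  0.118 ] [[0.736, -0.136, 0.007], [0.809, -0.062, 0.123]]
jar_lid 0.66 [442. 298.] 673 [ 0.3739 -0.2564  0.0186] [[0.344, -0.285, 0.011], [0.403, -0.227, 0.022]]
jar_lid 0.39 [424. 222.] 148 [ 0.529  -0.2108  0.0587] [[0.516, -0.226, 0.039], [0.542, -0.199, 0.062]]
brush 0.89 [245. 286.] 938 [0.3897 0.2137 0.0183] [[0.372, 0.118, 0.012], [0.411, 0.278, 0.023]]
```

View pics/top0.png

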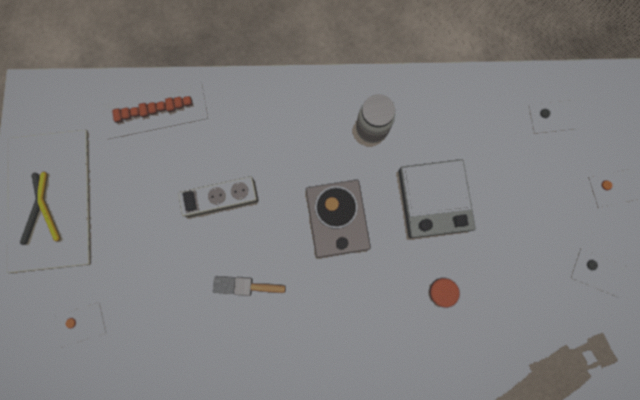

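View pics/scene0.png

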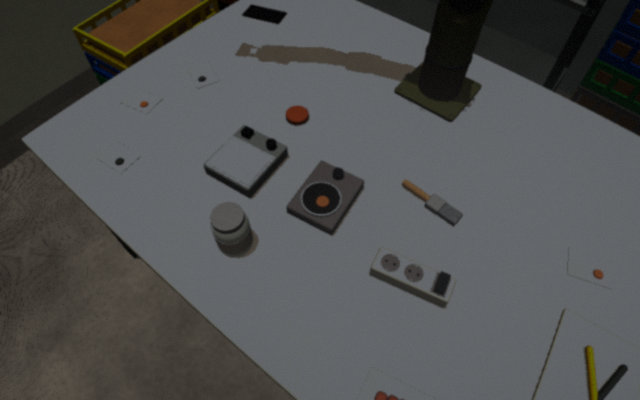

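Run:
```python
from h import *
# dark blobs with height, near each key, in both cameras: top face only
for cam in ['scene','top']:
    im,d=r.capture(cam)
    P=pts(cam,d,np.ones(d.shape,bool)); 
    v,u=np.nonzero(d>0); dark=im[v,u].max(1)<75
    for n,(x,y,z) in dict(bar=(.588,.331,.065),round=(.529,-.211,.06),square=(.54,-.29,.06),table=(.491,-.022,.052)).items():
        m=dark&(np.hypot(P[:,0]-x,P[:,1]-y)<.04)&(P[:,2]>z-.008)
        Q=P[m]; 
        if len(Q)<8: print(cam,n,len(Q)); continue
        zt=np.median(Q[:,2]); Q=Q[abs(Q[:,2]-zt)<.004]
        (cx,cy),sz,a=cv2.minAreaRect((Q[:,:2]*1000).astype(np.float32))
        print(cam,n,len(Q),'mean',Q.mean(0).round(4),'rect',round(cx,1),round(cy,1),np.round(sz,1),round(a))
```

```text
scene bar 214 mean [0.5882 0.3312 0.0633] rect 587.6 331.2 [44.2 22.9] 13
scene round 73 mean [ 0.5293 -0.212   0.0573] rect 528.7 -213.2 [27.5 26.1] 84
scene square 70 mean [ 0.54   -0.2915  0.0558] rect 539.8 -292.2 [26.2 24.5] 7
scene table 83 mean [ 0.4904 -0.0234  0.0482] rect 490.7 -24.3 [27.1 25. ] 38
top bar 160 mean [0.5867 0.3307 0.0648] rect 586.6 331.2 [41.8 20.5] 14
top round 110 mean [ 0.5285 -0.2117  0.0591] rect 528.2 -212.2 [24.9 24.8] 12
top square 125 mean [ 0.5375 -0.2904  0.0583] rect 537.8 -290.7 [24.8 25.8] 8
top table 104 mean [ 0.4882 -0.0215  0.0506] rect 488.5 -21.5 [24.3 24.6] 26
```

Both pictures agree: bar key at top-view pixel (189,201), round key (426,225), square key (461,220), turntable key (342,243). The coin, jar, lid and brush are clear of all three. I'll close the fingers and travel high to the bar key first.

```bash
python3 -m handwheel '[[0.1,0.2,0,0,0,0,-1],[0.2,0.4,0,0,0,0,-1],[0.35,0.6,0,0,0,0,-1],[0.5,0.8,0,0,0,0,-1],[0.7,1,0,0,0,0,-1]]' 10
python3 -m handwheel '[[0.15,0.2,0,0,0,0,-1],[0.3,0.4,0,0,0,0,-1],[0.45,0.6,0,0,0,0,-1],[0.5,0.8,0,0,0,0,-1],[0.5,1,0,0,0,0,-1]]'
python3 -m handwheel '[[0.1,0.2,0,0,0,0,-1],[0.2,0.4,0,0,0,0,-1],[0.3,0.6,0,0,0,0,-1],[0.4,0.8,0,0,0,0,-1],[0.5,1,0,0,0,0,-1]]'
python3 -m handwheel '[[0,0.2,0,0,0,0,-1],[0,0.4,0,0,0,0,-1],[0,0.6,0,0,0,0,-1],[0,0.8,0,0,0,0,-1],[0,1,0,0,0,0,-1]]'
```

```text
t: 1.92
eef_pos: [0.3859, -0.3739, 0.261]
tcp_rot: [[0.92, 0.392, -0.0], [0.392, -0.92, -0.001], [-0.0, 0.0, -1.0]]
force: [1.6, -0.8, -0.2]
opening: 0.0401
grasp_force: 0.0
t: 2.55
eef_pos: [0.4868, -0.173, 0.2608]
tcp_rot: [[0.919, 0.394, 0.002], [0.394, -0.919, 0.0], [0.001, 0.001, -1.0]]
force: [1.6, 0.4, -0.3]
opening: 0.0002
grasp_force: 0.0
t: 3.18
eef_pos: [0.5862, 0.0266, 0.2609]
tcp_rot: [[0.92, 0.393, 0.0], [0.393, -0.92, -0.0], [0.0, 0.0, -1.0]]
force: [0.7, 0.4, -0.7]
opening: 0.0006
grasp_force: 0.0
t: 3.8
eef_pos: [0.5855, 0.2266, 0.2608]
tcp_rot: [[0.92, 0.393, 0.0], [0.393, -0.92, -0.0], [0.0, 0.0, -1.0]]
force: [-0.2, -0.2, 0.4]
opening: 0.0006
grasp_force: 0.0
```

```bash
python3 -m handwheel '[[0,0.26,0,0,0,0,-1],[0,0.525,0,0,0,0,-1],[0,0.525,-0.27,0,0,0,-1],[0,0.525,-0.54,0,0,0,-1],[0,0.525,-0.8,0,0,0,-1]]'
python3 - <<'E'
from h import *
for c in ['top','scene']:
    im,d=r.capture(c); 
    u,v=(188,201) if c=='top' else (441,285)
    cv2.imwrite(f'pics/{c}1.png',cv2.resize(im[v-60:v+50,u-70:u+70],None,fx=4,fy=4))
print(r.get_state()['eef_pos'],r.get_state()['force'])
E
```

```text
t: 4.42
eef_pos: [0.5855, 0.3305, 0.0992]
tcp_rot: [[0.919, 0.393, 0.0], [0.393, -0.919, 0.0], [0.0, 0.0, -1.0]]
force: [-0.2, 0.7, -1.4]
opening: 0.0003
grasp_force: 0.0
[0.58146065 0.32795945 0.09477538] [-0.838632   -0.84744962 -0.67198705]
```

View pics/scene1.png

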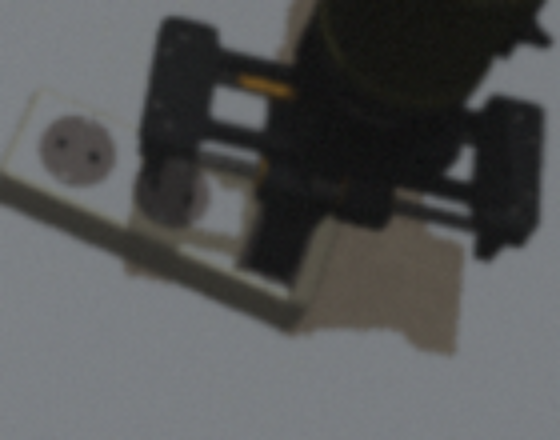

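The crop shows the closed fingertips over the bar key (around crop pixel (285,225)), clear of the sockets. I'll hold one call to check the pose reading, since it jumped by 5 mm.

```bash
python3 -m handwheel '[[0,0,0,0,0,0,-1],[0,0,0,0,0,0,-1],[0,0,0,0,0,0,-1],[0,0,0,0,0,0,-1],[0,0,0,0,0,0,-1]]'; python3 -c "
from station import r
s=r.get_state();print(s['t'],s['eef_pos'],s['force'],s['qvel'])"
```

```text
t: 5.15
eef_pos: [0.5858, 0.3303, 0.1012]
tcp_rot: [[0.92, 0.393, 0.001], [0.393, -0.92, 0.0], [0.001, 0.0, -1.0]]
force: [0.1, 0.4, -1.4]
opening: 0.0001
grasp_force: 0.0
5.15 [0.58575995 0.33032159 0.1012274 ] [ 0.05889601  0.42394101 -1.36556064] [-0.10448861  0.3146234   0.00560141  0.12285805 -0.00857004 -0.03691998
  0.03147362]
```

```bash
python3 -m handwheel '[[0,0,-0.03,0,0,0,-1],[0,0,-0.06,0,0,0,-1],[0,0,-0.08,0,0,0,-1],[0,0,-0.1,0,0,0,-1],[0,0,-0.11,0,0,0,-1]]'
python3 -m handwheel '[[0,0,-0.005,0,0,0,-1],[0,0,-0.01,0,0,0,-1],[0,0,-0.015,0,0,0,-1],[0,0,-0.02,0,0,0,-1],[0,0,-0.02,0,0,0,-1]]'
```

```text
t: 5.78
eef_pos: [0.5854, 0.3301, 0.0785]
tcp_rot: [[0.92, 0.393, -0.0], [0.393, -0.92, -0.0], [-0.001, 0.0, -1.0]]
force: [-1.1, -1.1, 2.8]
opening: 0.0003
grasp_force: 1.4
t: 6.4
eef_pos: [0.5854, 0.3302, 0.0748]
tcp_rot: [[0.92, 0.393, -0.0], [0.393, -0.92, -0.0], [-0.0, 0.0, -1.0]]
force: [-2.2, -1.8, 4.2]
opening: 0.0002
grasp_force: 2.0
```

```bash
python3 -m handwheel '[[0,0,-0.005,0,0,0,-1],[0,0,-0.01,0,0,0,-1],[0,0,-0.01,0,0,0,-1],[0,0,-0.01,0,0,0,-1],[0,0,-0.01,0,0,0,-1]]'
```

```text
t: 7.02
eef_pos: [0.5854, 0.3301, 0.0731]
tcp_rot: [[0.92, 0.393, -0.0], [0.393, -0.92, -0.0], [-0.0, 0.0, -1.0]]
force: [-3.2, -2.4, 6.8]
opening: 0.0008
grasp_force: 3.2
```

```bash
python3 -m handwheel '[[0,0,0.05,0,0,0,-1],[0,0,0.2,0,0,0,-1],[0,0,0.4,0,0,0,-1],[0,-0.2,0.6,0,0,0,-1],[0,-0.4,0.6,0,0,0,-1]]'
python3 -m handwheel '[[0,-0.2,0,0,0,0,-1],[0,-0.4,0,0,0,0,-1],[0,-0.6,0,0,0,0,-1],[0,-0.8,0,0,0,0,-1],[0,-1,0,0,0,0,-1]]'
python3 - <<'E'
from h import *
for cam in ['scene','top']:
    im,d=r.capture(cam)
    P=pts(cam,d,np.ones(d.shape,bool)); v,u=np.nonzero(d>0); dark=im[v,u].max(1)<75
    a=np.radians(13); dx=P[:,0]-.587; dy=P[:,1]-.331
    X=dx*np.cos(a)+dy*np.sin(a); Y=-dx*np.sin(a)+dy*np.cos(a)
    m=dark&(abs(X)<.018)&(abs(Y)<.008); print(cam,m.sum(),np.median(P[m,2]))
    m=(abs(X)<.02)&(Y<-.025)&(Y>-.1); print('block',np.median(P[m,2]))
E
```

```text
t: 7.65
eef_pos: [0.5884, 0.2511, 0.1967]
tcp_rot: [[0.919, 0.394, 0.009], [0.394, -0.919, 0.004], [0.01, -0.0, -1.0]]
force: [0.2, -1.3, -0.3]
opening: 0.0003
grasp_force: 0.0
t: 8.28
eef_pos: [0.5864, 0.049, 0.1932]
tcp_rot: [[0.92, 0.393, 0.002], [0.393, -0.92, 0.0], [0.002, 0.001, -1.0]]
force: [0.5, -0.0, 0.1]
opening: 0.0009
grasp_force: 0.0
scene 116 0.05318419688353443
block 0.0436883555237606
top 104 0.055085984433325075
block 0.04530678871949012
```

Bar key latched (top about 9.6 mm above the block). On to the round key.

```bash
python3 -m handwheel '[[-0.06,-0.2,0,0,0,0,-1],[-0.12,-0.4,0,0,0,0,-1],[-0.18,-0.6,0,0,0,0,-1],[-0.24,-0.8,0,0,0,0,-1],[-0.285,-1,0,0,0,0,-1]]'
python3 -m handwheel '[[0,-0.2,0,0,0,0,-1],[0,-0.31,0,0,0,0,-1],[0,-0.31,-0.2,0,0,0,-1],[0,-0.31,-0.4,0,0,0,-1],[0,-0.31,-0.45,0,0,0,-1]]'
python3 -m handwheel '[[0,0,0,0,0,0,-1],[0,0,0,0,0,0,-1],[0,0,0,0,0,0,-1],[0,0,0,0,0,0,-1],[0,0,0,0,0,0,-1]]'
```

```text
t: 9.0
eef_pos: [0.5292, -0.1501, 0.1931]
tcp_rot: [[0.919, 0.394, 0.002], [0.394, -0.919, 0.0], [0.002, 0.001, -1.0]]
force: [-0.5, -0.1, 0.3]
opening: 0.0002
grasp_force: 0.0
t: 9.62
eef_pos: [0.5282, -0.2106, 0.1009]
tcp_rot: [[0.919, 0.394, -0.002], [0.394, -0.919, 0.001], [-0.002, -0.002, -1.0]]
force: [0.0, 0.8, -0.5]
opening: 0.0003
grasp_force: 0.0
t: 10.25
eef_pos: [0.5287, -0.2118, 0.1031]
tcp_rot: [[0.92, 0.393, 0.001], [0.393, -0.92, -0.0], [0.0, 0.0, -1.0]]
force: [-0.6, -0.1, -0.1]
opening: 0.0002
grasp_force: 0.0
```

Target 0.068: down 35 mm, the first 30 in one call.

```bash
python3 -m handwheel '[[0,0,-0.04,0,0,0,-1],[0,0,-0.08,0,0,0,-1],[0,0,-0.11,0,0,0,-1],[0,0,-0.13,0,0,0,-1],[0,0,-0.15,0,0,0,-1]]'
python3 -m handwheel '[[0,0,-0.005,0,0,0,-1],[0,0,-0.01,0,0,0,-1],[0,0,-0.015,0,0,0,-1],[0,0,-0.02,0,0,0,-1],[0,0,-0.02,0,0,0,-1]]'
```

```text
t: 10.88
eef_pos: [0.5282, -0.2116, 0.0725]
tcp_rot: [[0.92, 0.393, -0.001], [0.393, -0.92, 0.0], [-0.001, -0.0, -1.0]]
force: [-1.7, 1.2, 3.3]
opening: 0.0002
grasp_force: 1.6
t: 11.5
eef_pos: [0.5283, -0.2116, 0.0688]
tcp_rot: [[0.92, 0.393, -0.001], [0.393, -0.92, 0.0], [-0.001, -0.0, -1.0]]
force: [-2.3, 0.8, 4.8]
opening: 0.0006
grasp_force: 2.6
```

```bash
python3 -m handwheel '[[0,0,-0.005,0,0,0,-1],[0,0,-0.01,0,0,0,-1],[0,0,-0.01,0,0,0,-1],[0,0,-0.01,0,0,0,-1],[0,0,-0.01,0,0,0,-1]]'
```

```text
t: 12.12
eef_pos: [0.5283, -0.2116, 0.0672]
tcp_rot: [[0.92, 0.393, -0.0], [0.393, -0.92, -0.0], [-0.0, -0.0, -1.0]]
force: [-2.9, 1.5, 7.4]
opening: 0.0005
grasp_force: 3.9
```

```bash
python3 -m handwheel '[[0,0,0.05,0,0,0,-1],[0,0,0.2,0,0,0,-1],[0,0,0.4,0,0,0,-1],[0,0.2,0.6,0,0,0,-1],[0,0.4,0.6,0,0,0,-1]]'
python3 -m handwheel '[[-0.1,0.2,0,0,0,0,-1],[-0.2,0.4,0,0,0,0,-1],[-0.2,0.545,0,0,0,0,-1],[-0.2,0.545,0,0,0,0,-1],[-0.2,0.545,0,0,0,0,-1]]'
python3 - <<'E'
from h import *
for cam in ['scene','top']:
    im,d=r.capture(cam)
    P=pts(cam,d,np.ones(d.shape,bool)); v,u=np.nonzero(d>0); dark=im[v,u].max(1)<75
    for n,x,y in [('round',.5286,-.212),('square',.5388,-.2912)]:
        m=dark&(np.hypot(P[:,0]-x,P[:,1]-y)<.009); print(cam,n,m.sum(),np.median(P[m,2]))
print(r.get_state()['eef_pos'])
E
```

```text
t: 12.75
eef_pos: [0.5316, -0.1318, 0.1901]
tcp_rot: [[0.92, 0.391, 0.009], [0.391, -0.92, -0.001], [0.008, 0.005, -1.0]]
force: [0.2, 1.3, -0.6]
opening: 0.0005
grasp_force: 0.0
t: 13.38
eef_pos: [0.4892, -0.024, 0.1869]
tcp_rot: [[0.92, 0.392, 0.001], [0.392, -0.92, -0.001], [0.001, 0.001, -1.0]]
force: [-0.5, 0.6, -0.3]
opening: 0.0004
grasp_force: 0.0
scene round 30 0.04803768829500127
scene square 29 0.055416807821115244
top round 50 0.04989807141255692
top square 51 0.05857458489652989
[ 0.48895516 -0.02448391  0.18676211]
```

```bash
python3 -m handwheel '[[0,0.01,-0.15,0,0,0,-1],[0,0.01,-0.3,0,0,0,-1],[0,0.01,-0.4,0,0,0,-1],[0,0.01,-0.46,0,0,0,-1],[0,0.01,-0.46,0,0,0,-1]]'
python3 -m handwheel '[[0,0,-0.04,0,0,0,-1],[0,0,-0.08,0,0,0,-1],[0,0,-0.11,0,0,0,-1],[0,0,-0.13,0,0,0,-1],[0,0,-0.15,0,0,0,-1]]'
python3 -m handwheel '[[0,0,-0.005,0,0,0,-1],[0,0,-0.01,0,0,0,-1],[0,0,-0.015,0,0,0,-1],[0,0,-0.02,0,0,0,-1],[0,0,-0.02,0,0,0,-1]]'
```

```text
t: 14.1
eef_pos: [0.4884, -0.0214, 0.0942]
tcp_rot: [[0.92, 0.392, -0.001], [0.392, -0.92, -0.0], [-0.001, 0.0, -1.0]]
force: [0.5, 0.4, 0.9]
opening: 0.0004
grasp_force: 0.0
t: 14.72
eef_pos: [0.4887, -0.0207, 0.0647]
tcp_rot: [[0.92, 0.393, 0.0], [0.393, -0.92, -0.0], [0.0, 0.0, -1.0]]
force: [-0.1, 0.5, 3.2]
opening: 0.0006
grasp_force: 1.6
t: 15.35
eef_pos: [0.4887, -0.0207, 0.0609]
tcp_rot: [[0.92, 0.393, 0.0], [0.393, -0.92, -0.0], [0.0, 0.0, -1.0]]
force: [0.2, 0.0, 4.9]
opening: 0.0005
grasp_force: 2.6
```

```bash
python3 -m handwheel '[[0,0,-0.005,0,0,0,-1],[0,0,-0.01,0,0,0,-1],[0,0,-0.01,0,0,0,-1],[0,0,-0.01,0,0,0,-1],[0,0,-0.01,0,0,0,-1]]'
```

```text
t: 15.98
eef_pos: [0.4887, -0.0207, 0.0591]
tcp_rot: [[0.92, 0.393, 0.0], [0.393, -0.92, -0.0], [0.0, 0.0, -1.0]]
force: [-1.0, 0.4, 8.2]
opening: 0.0004
grasp_force: 3.9
```

Bottomed here too. Lift off, move aside at height and check.

```bash
python3 -m handwheel '[[0,0,0.05,0,0,0,-1],[0,0,0.2,0,0,0,-1],[0,0,0.4,0,0,0,-1],[0,0,0.6,0,0,0,-1],[0,0,0.8,0,0,0,-1]]'
python3 -m handwheel '[[0,0.2,0,0,0,0,-1],[0,0.4,0,0,0,0,-1],[0,0.6,0,0,0,0,-1],[0,0.6,0,0,0,0,-1],[0,0.6,0,0,0,0,-1]]'
python3 - <<'E'
from h import *
for cam in ['scene','top']:
    im,d=r.capture(cam); cv2.imwrite(f'pics/{cam}9.png',im)
    P=pts(cam,d,np.ones(d.shape,bool)); v,u=np.nonzero(d>0); dark=im[v,u].max(1)<75
    for n,x,y in [('bar',.587,.331),('round',.5286,-.212),('square',.5388,-.2912),('table',.489,-.0225)]:
        m=dark&(np.hypot(P[:,0]-x,P[:,1]-y)<.009); print(cam,n,m.sum(),np.median(P[m,2]) if m.any() else '')
    for l in ['coin','jar','jar_lid','brush']:
        for x in r.cut_out(l,cam)[:1]: print(l,np.round(x['position']),np.round(np.median(pts(cam,d,np.array(x['region'])),0),4))
E
```

```text
t: 16.6
eef_pos: [0.488, -0.0209, 0.2201]
tcp_rot: [[0.92, 0.393, -0.001], [0.393, -0.92, -0.0], [-0.001, -0.0, -1.0]]
force: [-0.1, 0.2, -0.6]
opening: 0.0005
grasp_force: 0.0
t: 17.23
eef_pos: [0.4882, 0.0984, 0.2187]
tcp_rot: [[0.92, 0.393, -0.001], [0.393, -0.92, -0.001], [-0.001, 0.001, -1.0]]
force: [1.1, -0.2, 0.4]
opening: 0.0006
grasp_force: 0.0
scene bar 52 0.05361959295040447
scene round 29 0.04785895636094761
scene square 29 0.05553696632203464
scene table 31 0.04018275684379258
coin [322. 199.] [0.579  0.0032 0.0431]
jar [233. 230.] [ 0.7881 -0.083   0.0972]
jar_lid [296. 116.] [ 0.3813 -0.2526  0.0159]
brush [436. 204.] [0.3927 0.2178 0.0162]
top bar 46 0.05523224373451102
top round 51 0.049990713120922625
top square 50 0.058618264328632985
top table 47 0.04184428532517681
coin [330. 204.] [0.5786 0.0023 0.0452]
jar [378. 117.] [ 0.7621 -0.0974  0.118 ]
jar_lid [442. 293.] [ 0.376  -0.2554  0.0186]
brush [192. 199.] [0.5864 0.3307 0.0549]
```

View pics/scene9.png

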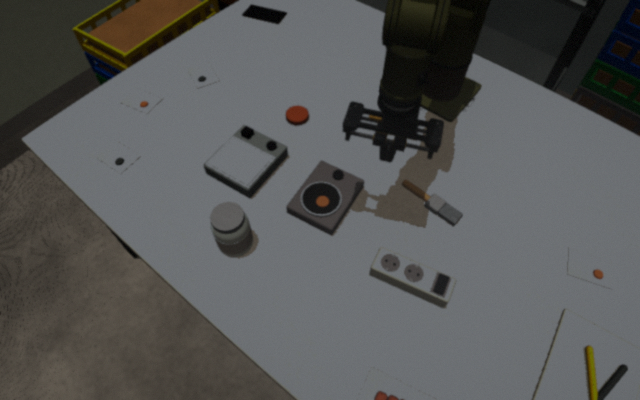

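The picture shows all three keys down, at (441,284), (271,145) and (338,174). The square key at (247,131) is unchanged, and so are the coin, jar, lid and brush. The arm is clear of everything.

```bash
python3 -c "
from station import r
print(r.finish_job())"
```

```text
the job is handed in; nothing more can be done
None
```

I pressed the bar key, the round key and the turntable key in that order. Depth images show all three latched fully in, the square key still up, and the coin, jar, lid and brush where they were; the job is handed in.

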